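# Tip the drive cage down and latch it into the test bench

### The job

The empty drive cage is standing on its front end on the open PC test bench. Tip it over with a push high on its plain side so that it lies on its two runners, then slide it in between the guide angles and press it home until the sprung tongue snaps up behind it, and let go. It is thin sheet metal, so push gently, never with more than about 25 newtons, and leave the other things on and around the bench where they are.

Things in the scene. Friction and masses are not known exactly. Their poses are not given: they have to be found in the camera images.
- bench: Open PC test bench fixed on the desk: grey metal deck 400 x 400 mm, top 12 mm above the desk, bearing a mini-ITX board and cooler (up to 70 mm tall) at y below -90 mm. Origin: at desk height under the middle of the cage lane. x runs along the lane the way the cage slides in, y across it, z up. Deck spans x -195..205, y -285..115 mm.
- mouth (a point): Mid-mouth of the two guide angles, on the deck's top (bench x 82, y 0, z 12 mm). The angles are upright steel strips, 26 mm tall, 3 mm thick; inner faces at y +-56 mm (112 mm apart, 3 mm clear of the cage each side) from x 112 to 176 mm; before that they flare outwards by 20 degrees, to y +-67 mm at x 82 mm.
- lane_end (a point): Point on the deck's top at the end of the guide angles (bench x 176, y 0). Here a stop plate (100 mm wide, 45 tall) with a sprung rubber bumper stands on a steel strip that also bears the tongue. The strip is screwed down through slots: its place along the lane varies by +-9 mm and is not measured. Bumper: 4 N where the tongue can snap up, 7 N and then solid 3 mm farther on.
- tongue (a joint): Sprung steel tongue in the lane, 24 mm wide, ramping to 10 mm above the deck at its catch face, which stands at bench x 21 to 39 mm (varies with the strip), 121 mm before the bumper's free face. 0 m when up; about 0.007 m when the cage lies over it (1.6 N); back to 0 when the cage's front end has passed the catch face.
- cage: Empty two-bay drive cage, closed steel box 80 x 106 x 124 mm, standing on its front end (two black caddy fronts), 124 mm tall. Origin: middle of the front end, now underneath; z up to the rear end; y across the 106 mm width; x out of the side with two full-length runners (soles at x +43 mm), which faces the guide angles within 10 degrees. The plain vented side: x -40 mm.
- cage_rear (a point): Middle of the cage's rear end (cage z 124 mm). Properly tipped, cage x points down, z along the lane to the stop, the front end faces away from the stop; it is then 83 mm tall, its origin 43 mm above the deck. Mass 0.5 to 0.75 kg, centred near its middle; friction on the deck 0.5 to 0.7: it slides upright if pushed too low. It bends if pushed with over 25 N.
- caddy: Bystander: black plastic drive caddy, 152 x 102 x 26 mm, lying on the deck beside the lane. Origin: middle of its underside.
- fan: Bystander: black 120 mm case fan, 25 mm thick, lying on the desk near the bench's open end. Origin: middle of its underside.
- ssd: Bystander: 100 x 70 x 7 mm solid-state drive lying on the desk near the bench's open end. Origin: middle of its underside.
- screwdriver: Bystander: screwdriver 190 mm long with a red handle, lying on the deck along its robot-side edge, beside the lane. Origin: near its middle, underneath.
- mug: Bystander: white mug, 80 mm wide, 95 mm tall, handle at one side, on the desk beyond the bench's stop end. Origin: middle of its underside.
- tray: Bystander: grey screw tray 110 x 75 x 22 mm on the desk beyond the bench's stop end. Origin: middle of its underside.
There are look-alikes about, which are no part of the job. Leave any turquoise or yellow look-alike of the cage alone.

How it is judged:
By the outcome, as a careful person would: the job done as asked, in the order asked, and still so for the second after the job is handed in, with the robot touching nothing.
It also fails if it takes over 72 s, if anything falls off the work surface, if the arm or the gripper's body presses on something with over 40 N, if the wrist force passes 120 N, or if a joint passes its speed limit or range.

### The arm

A 7-joint arm with a two-finger parallel gripper is mounted at the origin on the work surface. World frame = base frame: x ahead of the robot, y to its left, z up, the work surface at z = 0. Lengths are in m, angles in rad, forces in N, time in s.
With the tool pointing down it reaches from about 0.4 to 0.75 m from the base axis. Payload 19.5 kg.
Tool frame: the origin (TCP) lies between the finger pads; the fingertips stand ctrl.tcp_to_tips ahead of it and the grasp point (between the pads) lies 3 mm ahead of it (ctrl.tcp_to_tips is the distance from the TCP to the fingertips, in m); z points along the fingers, y is the line along which they close (so a half turn about z gives the same grasp; the last joint's range is limited). The gripper opens to 85 mm and grips with 20 to 120 N. Pads are 22 mm wide; open, the fingers measure 114 mm over their backs; the gripper's body (76 mm by 85 mm) begins 54 mm behind the grasp point. The pads swing forward as they close: fully open they stand 13 mm farther back than shut.
Start: joints at [-1.344, 0.707, -0.028, 1.485, 0.022, 0.951, -0.075], TCP at [0.153, 0.554, 0.253] pointing down, gripper open.
Joint ranges: [-2.71, 2.71], [-0.32, 2.16], [-1.57, 1.52], [0, 2.45], [-1.46, 4.6], [0, 2.02], [-2.83, 2.83]. Speed limits (rad/s): [1.89, 1.89, 2.57, 2.57, 3.01, 3.01, 3.01].

### API

Orientations are given as [roll, pitch, yaw] about the fixed x, y, z axes, in that order (R = Rz(yaw) Ry(pitch) Rx(roll)).
In Python, from plant import ctrl, eyes gives the robot as it stands.
- The arm moves only by the tool arm_command, never from a script. Its argument "rows" is a list that holds one entry, the list of rows, each a list of 5 numbers: the shift along the tool's x, y, z in cm, then the turn about the tool's z in units of 5 degrees (1.0 is 5 degrees), then the opening, from -1 (shut) to 1 (fully open). A call has 1 to 12 rows; each row is the pose to reach, as a shift and turn from the pose commanded when the call began, along the tool's axes at that moment; what a row does not reach only later rows make up. A row lasts 1/8 s, in which the tool goes at most 62.5 mm and 10.7 degrees, less where a joint would pass 70% of its speed; a pose out of reach is approached as far as the arm can. A call with a gripper value outside its range is refused whole. The fingers move at their own pace and stop on an object; the grip force is fixed at half the most. Time passes only in rows, so rows that repeat a pose let the fingers close. It gives the time, the measured TCP pose, the force, the opening and the grip force at its end, in the units of the state.
- ctrl.observe(): the state, without advancing time (a new reading comes with each control period).
- eyes.camera(name): name is "scene" or "top" or "wrist"; returns a dict with "image" (480x640x3 uint8, blue, green, red), "range_z" (480x640 float32, m along the optical axis (not along the pixel's ray), 0 where there is no reading), "mtx" (3x3 intrinsics, pixels), "k1" (the pictures are not rectified: a ray, as slopes to the right and down, at radius r is drawn at 1 + k1 r^2 times it, then the intrinsics apply), "R" (3x3) and "t" (3): a world point X has camera coordinates R X + t. Camera axes: x right, y down, z forward; pixel columns grow to the right and rows downward; lengths in m; the calibration is good to about 2 mm. A picture is of the moment at which its call begins.
- ctrl.finish_job(): hands the job in; it is judged then, once.
The state is a dict: "clock": time; "joint_positions": joint angles; "qvel": joint speeds; "effort": joint torques, N m; "ee_pos": TCP position; "tcp_rot": TCP orientation; "contact_force": force on the tool from outside, world axes, zero at the start; "torque": the same for the moment, N m; "opening": opening from 0.0 (shut) to 1.0 (fully open); "gripper_force": force on a finger pad.
Only numpy, scipy, OpenCV 4.12 (cv2) and the standard library are available. Lean on these libraries where they do the work, as an engineer would, in place of code of your own. Each camera call takes 0.05 s, during which the arm holds its last target. There are 200 camera calls.

## Working session

There is one attempt and no reset: what is moved stays moved. The work goes in short steps, Python scripts to look and compute and a tool call to move; the robot and the scene stay as the last step left them, time stands still between calls to the robot, and variables do not carry over. Pictures are saved under pics/ and viewed, at most 10 in all, crops included, and the job is handed in when it is done.

Besides the shell and the picture viewer there is one more tool, called after ">>>" as a command line: name --argument value ..., lists and objects as JSON in quotes. arm_command: Moves the arm, as the interface text tells. Its arguments: {"type":"object","properties":{"rows":{"type":"array"}},"required":["rows"]}

```bash
ls; mkdir -p pics; cat > h.py <<'E'
import numpy as np, cv2
from plant import ctrl, eyes
def cloud(c):
    z=c["range_z"]; h,w=z.shape
    u,v=np.meshgrid(np.arange(w),np.arange(h))
    d=np.stack([(u-c["mtx"][0,2])/c["mtx"][0,0],(v-c["mtx"][1,2])/c["mtx"][1,1]],-1)
    s=d.copy()
    for _ in range(8): s=d/(1+c["k1"]*(s**2).sum(-1,keepdims=True))
    P=np.concatenate([s*z[...,None],z[...,None]],-1)
    X=(P-c["t"])@c["R"]; X[z==0]=np.nan
    return X
def proj(c,X):
    p=c["R"]@np.array(X)+c["t"]; s=p[:2]/p[2]; s=s*(1+c["k1"]*(s@s))
    return c["mtx"][:2,:2]@s+c["mtx"][:2,2]
E
python3 - <<'E'
from h import *
import pickle
print(ctrl.observe(), ctrl.tcp_to_tips)
for n in ("scene","top"):
    c=eyes.camera(n); pickle.dump(c,open(n+".pkl","wb")); cv2.imwrite(f"pics/{n}0.png",c["image"])
    print(n,-c["R"].T@c["t"],(c["range_z"]>0).mean())
E
```

```text
pics
{'clock': 0.0, 'joint_positions': array([-1.34369075,  0.70710151, -0.02760998,  1.48502023,  0.02199312,
        0.95090548, -0.07549275]), 'qvel': array([ 3.90667897e-05,  7.37436236e-05,  1.08049372e-03,  3.73855613e-04,
       -6.45941172e-04,  9.68912140e-04,  5.09614932e-04]), 'effort': array([-2.02743940e-04, -8.83207297e+01,  1.23453956e+00, -2.36175889e+01,
        1.69147225e-02,  6.32368887e-03, -9.19208475e-06]), 'ee_pos': array([0.15264407, 0.55410653, 0.25282337]), 'tcp_rot': array([-3.14046097e+00,  3.65885868e-05,  2.87278549e+00]), 'contact_force': array([-0.42007454,  0.02084662,  0.67132264]), 'torque': array([-0.00712662, -0.00845221, -0.04545743]), 'gripper_force': 0.0, 'opening': 0.997741130839629} 0.022
scene [1.02613593 0.39183024 1.12812979] 0.995791015625
top [ 0.29379192 -0.07911409  1.36428136] 0.9960221354166666
```

View pics/top0.png

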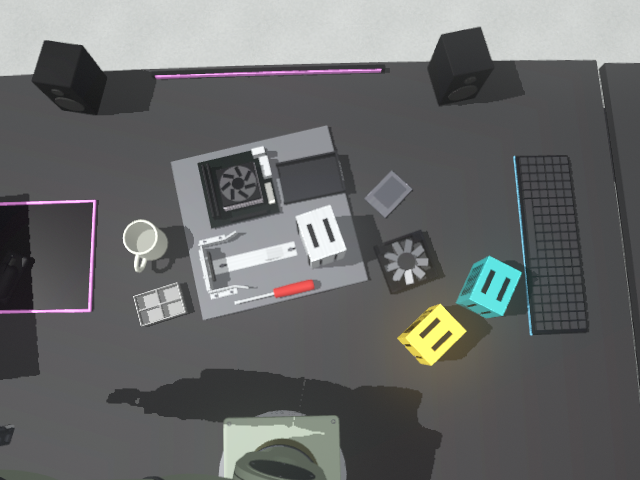

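View pics/scene0.png

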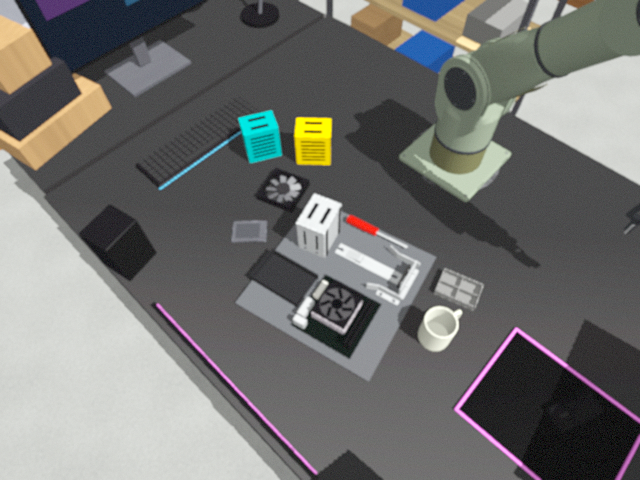

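The top view shows the white cage near (320,235), the guide angles near (220,240) and (230,292), and the stop at (208,270). The lane runs left in the picture, roughly world +y. The yellow and turquoise decoys are at the lower right.

```bash
python3 - <<'E'
from h import *
import pickle
c=pickle.load(open("top.pkl","rb")); X=cloud(c); im=c["image"]; hsv=cv2.cvtColor(im,cv2.COLOR_BGR2HSV)
def rect(m,n):
    p=X[m][:,:2]; r=cv2.minAreaRect((p*1000).astype(np.float32)); print(n,m.sum(),"z",np.nanmedian(X[m][:,2]).round(4),"c",np.round(r[0],1),"size",np.round(r[1],1),"ang",round(r[2],2)); print(np.round(cv2.boxPoints(r),0).tolist())
vv,uu=np.mgrid[:480,:640]
win=(uu>285)&(uu<355)&(vv>195)&(vv<275)
rect(win&(X[...,2]>.13)&(X[...,2]<.145),"cagetop")
# deck: grey
deck=(X[...,2]>.006)&(X[...,2]<.018)&(uu>165)&(uu<375)&(vv>120)&(vv<325)
rect(cv2.morphologyEx(deck.astype(np.uint8),cv2.MORPH_OPEN,np.ones((3,3)))>0,"deck")
hull=deck|((uu>165)&(uu<375)&(vv>120)&(vv<325)&(X[...,2]>.006)&(X[...,2]<.045))
g=(uu>190)&(uu<245)&(vv>225)&(vv<305)&(X[...,2]>.027)&(X[...,2]<.07)
n,l,s,ce=cv2.connectedComponentsWithStats(g.astype(np.uint8))
for i in range(1,n):
    if s[i,4]>8: print(s[i]); rect(l==i,"g%d"%i)
# tongue/strip white
w=(hsv[...,2]>190)&(hsv[...,1]<40)&(uu>215)&(uu<300)&(vv>235)&(vv<275)
rect(w&(X[...,2]<.03),"strip")
cv2.imwrite("pics/crop.png",cv2.resize(im[115:330,160:380],None,fx=3,fy=2.75,interpolation=cv2.INTER_CUBIC))
E
```

```text
cagetop 1730 z 0.135 c [530.7 -98.9] size [106.7  83.2] ang 17.34
[[467.0, -75.0], [492.0, -154.0], [594.0, -123.0], [569.0, -43.0]]
deck 16320 z 0.0113 c [592.7  28.3] size [403.4 401.8] ang 12.21
[[353.0, 182.0], [438.0, -211.0], [832.0, -125.0], [747.0, 267.0]]
[198 232  39  57 379]
g1 379 z 0.0461 c [506.  159.6] size [ 70.5 143.9] ang 66.79
[[426.0, 156.0], [558.0, 99.0], [586.0, 164.0], [454.0, 220.0]]
[208 285  34   8  62]
g2 62 z 0.0372 c [426.3 125.9] size [ 6.1 77.7] ang 9.07
[[417.0, 164.0], [429.0, 87.0], [435.0, 88.0], [423.0, 165.0]]
strip 1080 z 0.0125 c [504.5  56.7] size [195.6  84.2] ang 84.13
[[453.0, -36.0], [536.0, -45.0], [556.0, 150.0], [473.0, 158.0]]
```

View pics/crop.png

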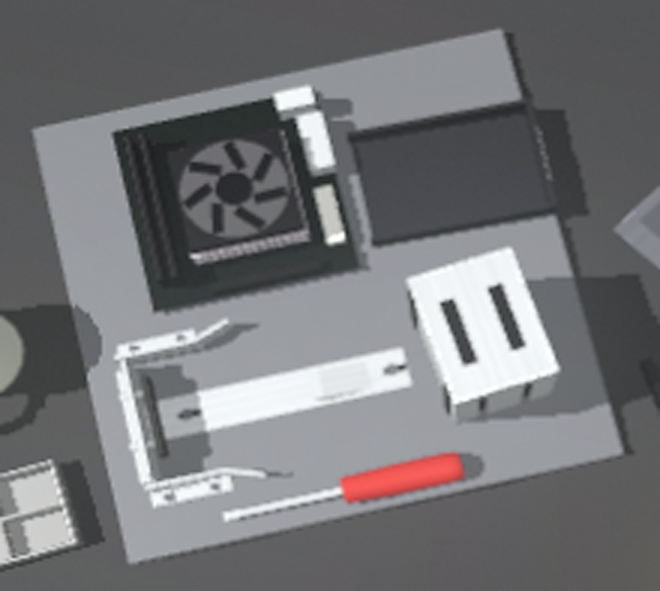

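The white cage stands at about bench (-108, 2), yawed +5° to the lane. Next I move behind its plain side with the fingers half open.

```bash
cat >> h.py <<'E'
BO=np.array([.5107,.0054]); BY=np.deg2rad(102.2)
def w(bx,by):  # bench mm -> world m
    c,s=np.cos(BY),np.sin(BY); return BO+np.array([c*bx-s*by,s*bx+c*by])/1000
def b(p):
    c,s=np.cos(BY),np.sin(BY); d=(np.asarray(p)[:2]-BO)*1000; return np.array([c*d[0]+s*d[1],-s*d[0]+c*d[1]])
def go(xy,z,yaw,start=None):
    "shift in cm and turn units from the present (or start) pose; yaw in deg"
    o=ctrl.observe(); p,r=(o["ee_pos"],o["tcp_rot"][2]) if start is None else start
    d=np.array([*xy,z])-p; c,s=np.cos(r),np.sin(r)
    t=(np.degrees(r)-yaw+180)%360-180
    print(np.round([100*(c*d[0]+s*d[1]),100*(s*d[0]-c*d[1]),-100*d[2],t/5],2))
E
python3 - <<'E'
from h import *
go([.46,.33],.253,130); go([.555,-.1766],.253,107.3)
p=b([.555,-.1766]);print(p, w(82,0),w(176,0))
E
```

```text
[-3.559e+01 -1.345e+01 -1.000e-02  6.920e+00]
[-5.820e+01 -5.977e+01 -1.000e-02  1.146e+01]
[-187.25138124   -4.83841116] [0.49337137 0.0855481 ] [0.47350684 0.1774252 ]
```

>>> arm_command --rows '[[[-6,-2.2,0,2,0],[-12,-4.5,0,4,0],[-18,-6.7,0,6,0],[-24,-9,0,7,0],[-30,-11.2,0,7,0],[-35.6,-13.5,0,7,0],[-38,-19,0,8,0],[-40.5,-24.7,0,9,0],[-43,-30.5,0,10,0],[-46,-36,0,11.4,0],[-48.5,-41.5,0,11.4,0],[-51,-47,0,11.4,0]]]'

```text
clock: 1.6
ee_pos: [0.5195, -0.0362, 0.2532]
tcp_rot: [-3.141, -0.0, 1.878]
contact_force: [1.9, 0.5, 1.4]
opening: 0.501
gripper_force: 0.0
```

```bash
python3 - <<'E'
from h import *
o=ctrl.observe();print(o["clock"],o["ee_pos"],np.degrees(o["tcp_rot"]),o["opening"],b(o["ee_pos"]))
go([.555,-.1766],.138,107.3)
E
```

```text
1.6 [ 0.51953272 -0.03620229  0.25317922] [-1.79980663e+02 -2.37557651e-03  1.07601628e+02] 0.5013684259281896 [-42.52931774   0.15835109]
[-14.45  -0.86  11.52   0.06]
```

>>> arm_command --rows '[[[-5,-0.4,0,0,0],[-10,-0.8,0,0,0],[-14,-0.9,0,0,0],[-14,-0.9,0,0,0],[-14,-0.9,4,0,0],[-14,-0.9,8,0,0],[-14,-0.9,11,0,0],[-14,-0.9,11.5,0,0],[-14,-0.9,11.5,0,0]]]'

```text
clock: 2.72
ee_pos: [0.5535, -0.1702, 0.139]
tcp_rot: [3.141, 0.0, 1.878]
contact_force: [0.1, 0.2, -0.2]
opening: 0.499
gripper_force: 0.0
```

```bash
python3 - <<'E'
from h import *
o=ctrl.observe();print(o["clock"],o["ee_pos"],np.degrees(o["tcp_rot"]),o["opening"],b(o["ee_pos"]),o["contact_force"])
go([.555,-.1766],.138,107.3)
c=eyes.camera("scene"); p=proj(c,[.54,-.13,.1]); print(p); u,v=p.astype(int)
cv2.imwrite("pics/s1.png",cv2.resize(c["image"][v-70:v+70,u-90:u+90],None,fx=4,fy=4,interpolation=cv2.INTER_CUBIC))
E
```

```text
2.725 [ 0.55354754 -0.17017141  0.13902408] [1.79978387e+02 1.57743731e-02 1.07617524e+02] 0.4993567894476278 [-180.66103437   -4.77727603] [ 0.10195797  0.16251432 -0.19594502]
[-0.66 -0.06  0.1   0.06]
[309.28293076 215.99171681]
```

View pics/s1.png

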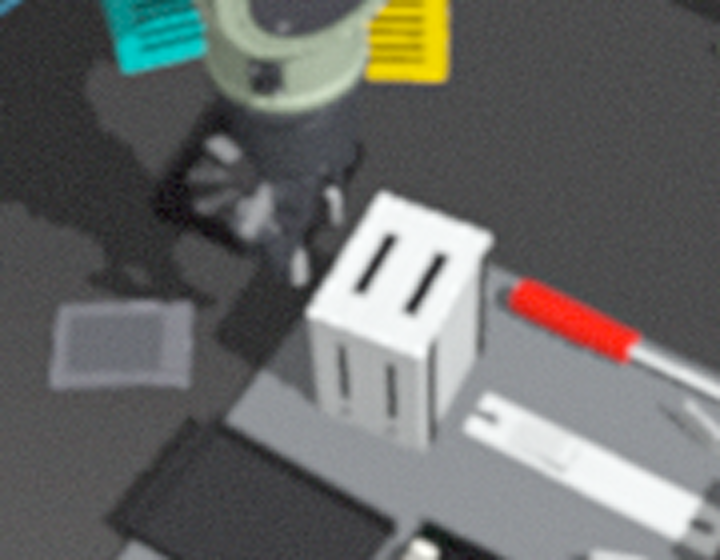

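The two fingertips hang just behind the plain side, near the top of the cage (crop pixels (300,265) and (335,205)). Now the slow tip push.

>>> arm_command --rows '[[[0.5,0,0,0,0],[1,0,0,0,0],[1.4,0,0,0,0],[1.7,0,0,0,0],[2.0,0,0,0,0],[2.3,0,0,0,0],[2.6,0,0,0,0],[2.9,0,0,0,0],[3.2,0,0,0,0],[3.5,0,0,0,0]]]'

```text
clock: 4.03
ee_pos: [0.5429, -0.1373, 0.1385]
tcp_rot: [3.141, 0.001, 1.878]
contact_force: [2.1, -5.3, 4.5]
opening: 0.497
gripper_force: 2.7
```

```bash
python3 - <<'E'
from h import *
c=eyes.camera("scene"); X=cloud(c); h=cv2.cvtColor(c["image"],cv2.COLOR_BGR2HSV)
m=(X[...,0]>.44)&(X[...,0]<.62)&(X[...,1]>-.16)&(X[...,1]<.02)&(X[...,2]>.10)&(h[...,2]>150)
P=X[m]; u,s,v=np.linalg.svd(P-P.mean(0),full_matrices=False); 
B=np.array([b(p) for p in P]); print(m.sum(),P[:,2].min(),P[:,2].max(),B.min(0),B.max(0)); A=np.c_[B,np.ones(len(B))]; 
t=P[:,2]>P[:,2].max()-.02; print(np.linalg.lstsq(A[t],P[t,2]*1000,rcond=None)[0])
E
```

```text
8088 0.10000540416451136 0.7011699951541971 [-175.71300539  -75.79500348] [ 0.81524025 92.83557402]
[4.25685615e-01 9.47669086e-01 6.29660867e+02]
```

```bash
cat >> h.py <<'E'
def slice_(zlo,zhi,bx,by):
    c=eyes.camera("scene"); X=cloud(c); h=cv2.cvtColor(c["image"],cv2.COLOR_BGR2HSV)
    q=np.moveaxis(b(np.moveaxis(X[...,:2],-1,0).reshape(2,-1).T.T.reshape(2,-1)) if 0 else np.stack([np.cos(BY)*(X[...,0]-BO[0])+np.sin(BY)*(X[...,1]-BO[1]),-np.sin(BY)*(X[...,0]-BO[0])+np.cos(BY)*(X[...,1]-BO[1])])*1000,0,-1)
    m=(X[...,2]>zlo)&(X[...,2]<zhi)&(q[...,0]>bx[0])&(q[...,0]<bx[1])&(q[...,1]>by[0])&(q[...,1]<by[1])&(h[...,2]>120)&(h[...,1]<60)
    return np.c_[q[m],1000*X[...,2][m]],c
E
python3 - <<'E'
from h import *
P,c=slice_(.115,.17,(-145,0),(-70,70))
for x in range(-145,0,10):
    t=P[(P[:,0]>x)&(P[:,0]<=x+10)&(abs(P[:,1])<30)]
    if len(t)>5: print(x+5,len(t),np.percentile(t[:,2],95).round(1))
E
```

```text
-140 17 157.0
-130 52 160.6
-120 72 147.2
-110 38 145.8
-100 78 145.8
-90 74 142.9
-80 70 142.5
-70 54 141.4
-60 77 140.0
-50 53 138.2
```

The cage is tilting by about 7° and is not sliding, so I carry on.

>>> arm_command --rows '[[[0.3,0,0,0,0],[0.6,0,-0.1,0,0],[0.9,0,-0.2,0,0],[1.2,0,-0.3,0,0],[1.5,0,-0.4,0,0],[1.8,0,-0.5,0,0],[2.1,0,-0.6,0,0],[2.4,0,-0.7,0,0],[2.7,0,-0.8,0,0],[3.0,0,-0.9,0,0]]]'

```text
clock: 5.38
ee_pos: [0.5335, -0.1082, 0.1473]
tcp_rot: [-3.141, -0.0, 1.878]
contact_force: [0.2, -2.4, 4.6]
opening: 0.502
gripper_force: 1.7
```

>>> arm_command --rows '[[[0.3,0,-0.1,0,0],[0.6,0,-0.2,0,0],[0.9,0,-0.3,0,0],[1.2,0,-0.4,0,0],[1.5,0,-0.5,0,0],[1.8,0,-0.6,0,0],[2.1,0,-0.7,0,0],[2.4,0,-0.8,0,0]]]'

```text
clock: 6.38
ee_pos: [0.5263, -0.0854, 0.1554]
tcp_rot: [-3.141, 0.0, 1.878]
contact_force: [-0.6, 0.0, 0.1]
opening: 0.497
gripper_force: 0.0
```

>>> arm_command --rows '[[[-4,0,-1,0,0],[-8,0,-2,0,0],[-12,0,-2,0,0],[-14,0,-2,0,0],[-14,0,-2,0,0]]]'

```text
clock: 7.0
ee_pos: [0.5685, -0.2202, 0.175]
tcp_rot: [-3.141, 0.0, 1.876]
contact_force: [-0.5, 0.9, 0.2]
opening: 0.5
gripper_force: 0.0
```

```bash
python3 - <<'E'
from h import *
P,c=slice_(.085,.105,(-130,100),(-90,90))
print(len(P),np.median(P[:,2])); r=cv2.minAreaRect(P[:,:2].astype(np.float32)); print(r)
o=ctrl.observe();print(b(o["ee_pos"]),o["ee_pos"])
p=proj(c,[.52,.0,.05]); u,v=p.astype(int)
cv2.imwrite("pics/s2.png",cv2.resize(c["image"][v-80:v+80,u-100:u+100],None,fx=3.7,fy=3.7,interpolation=cv2.INTER_CUBIC))
c=eyes.camera("top"); p=proj(c,[.52,.0,.05]);print(p)
X=cloud(c); m=(X[...,2]>.085)&(X[...,2]<.105)&(X[...,0]>.4)&(X[...,0]<.62)&(X[...,1]>-.09)&(X[...,1]<.11)
r=cv2.minAreaRect((X[m][:,:2]*1000).astype(np.float32)); print(r, b(np.array(r[0])/1000))
E
```

```text
1682 95.99239556290544
((-3.55157470703125, 9.5059814453125), (124.84352111816406, 109.73014831542969), 5.421640396118164)
[-231.42341527   -9.12268337] [ 0.56852216 -0.21886908  0.17511099]
[277.50248847 245.70444492]
((499.37469482421875, 3.7523651123046875), (107.50393676757812, 124.3083724975586), 17.82456398010254) [ 0.78289328 11.41771939]
```

View pics/s2.png

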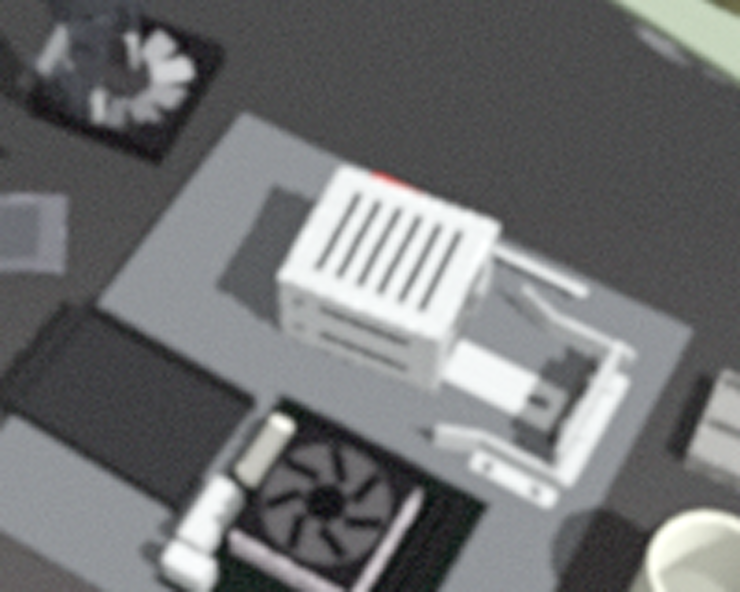

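The cage now lies on its runners at about bench (-1, 11), yaw +5.5°, with its rear end toward the stop. The rear corner would miss the flare, so it needs a side nudge toward -y.

```bash
python3 - <<'E'
from h import *
import pickle
c=pickle.load(open("top.pkl","rb")); X=cloud(c); h=cv2.cvtColor(c["image"],cv2.COLOR_BGR2HSV)
m=((h[...,0]<8)|(h[...,0]>172))&(h[...,1]>150)&(h[...,2]>80)
P=np.array([[*b(p),1000*p[2]] for p in X[m]]); print(P.min(0),P.max(0),m.sum())
go(w(-150,95),.19,102.2)
go(w(14,97),.19,102.2)
E
```

```text
[nan nan nan] [nan nan nan] 360
[ 9.03 -9.62 -1.48  1.08]
[25.37 -8.27 -1.48  1.08]
```

>>> arm_command --rows '[[[3,-4,-1.5,1.1,-1],[6,-8,-1.5,1.1,-1],[10,-9.6,-1.5,1.1,-1],[15,-9.2,-1.5,1.1,-1],[20,-8.8,-1.5,1.1,-1],[25.3,-8.3,-1.5,1.1,-1],[25.3,-8.3,-1.5,1.1,-1],[25.3,-8.3,-1.5,1.1,-1]]]'

```text
clock: 8.1
ee_pos: [0.413, -0.0027, 0.1905]
tcp_rot: [3.141, 0.0, 1.783]
contact_force: [-0.1, -1.1, 0.2]
opening: -0.002
gripper_force: 0.0
```

```bash
python3 - <<'E'
from h import *
import pickle
c=pickle.load(open("top.pkl","rb")); X=cloud(c); h=cv2.cvtColor(c["image"],cv2.COLOR_BGR2HSV)
m=((h[...,0]<8)|(h[...,0]>172))&(h[...,1]>150)&(h[...,2]>80)
P=np.array([[*b(p),1000*p[2]] for p in X[m] if p[0]==p[0] and p[2]<.1 and p[0]>.3]); print(np.percentile(P,[1,50,99],axis=0).round(0))
o=ctrl.observe();print(b(o["ee_pos"]),o["ee_pos"],np.degrees(o["tcp_rot"][2]),o["opening"])
go(w(14,97),.08,102.2)
E
```

```text
[[-65.  85.  27.]
 [-21.  96.  34.]
 [ 24. 106.  42.]]
[12.73800993 97.20779262] [ 0.4129957  -0.00269208  0.19052528] 102.15701002912927 -0.002449471093805055
[ 1.300e-01  2.000e-02  1.105e+01 -1.000e-02]
```

>>> arm_command --rows '[[[0.1,0,4,0,-1],[0.1,0,8,0,-1],[0.1,0,11,0,-1],[0.1,0,11,0,-1],[0.1,0.4,11,0,-1],[0.1,0.8,11,0,-1],[0.1,1.1,11,0,-1],[0.1,1.4,11,0,-1],[0.1,1.7,11,0,-1],[0.1,2.0,11,0,-1]]]'

```text
clock: 9.35
ee_pos: [0.4322, 0.0022, 0.0803]
tcp_rot: [-3.141, -0.0, 1.782]
contact_force: [-5.8, 0.3, 2.1]
opening: 0.0
gripper_force: 2.5
```

```bash
cat >> h.py <<'E'
def cage():
    P,c=slice_(.085,.102,(-130,180),(-90,90))
    r=cv2.minAreaRect(P[:,:2].astype(np.float32)); print("scene",r)
    c=eyes.camera("top"); X=cloud(c); m=(X[...,2]>.085)&(X[...,2]<.102)&(c["image"].min(-1)>130)
    Q=np.array([b(p) for p in X[m]]); Q=Q[(abs(Q[:,1])<90)&(Q[:,0]>-130)&(Q[:,0]<190)]
    print("top",len(Q),cv2.minAreaRect(Q.astype(np.float32)))
    o=ctrl.observe();print(b(o["ee_pos"]),o["ee_pos"],np.degrees(o["tcp_rot"][2]),o["contact_force"],o["clock"])
E
python3 -c "
from h import *
cage()"
```

```text
scene ((-0.19147109985351562, 11.258014678955078), (125.07884216308594, 118.82923126220703), 6.665493011474609)
top 439 ((-38.793827056884766, 6.237648010253906), (50.11871337890625, 106.7110366821289), 7.1082611083984375)
[13.48112811 77.26321484] [0.43233281 0.00224904 0.0802814 ] 102.1050054804685 [-1.36025852  0.42181676  0.31659209] 9.45
```

>>> arm_command --rows '[[[0,0.2,0,0,-1],[0,0.4,0,0,-1],[0,0.6,0,0,-1],[0,0.8,0,0,-1],[0,1.0,0,0,-1],[0,1.0,0,0,-1]]]'

```text
clock: 10.2
ee_pos: [0.4418, 0.0044, 0.0803]
tcp_rot: [-3.141, -0.0, 1.782]
contact_force: [-4.4, 0.6, 2.0]
opening: 0.003
gripper_force: 2.1
```

>>> arm_command --rows '[[[0,-1,0,0,-1],[0,-3,0,0,-1],[0,-3,-4,0,-1],[0,-3,-10,0,-1],[-6,-3,-10,0,-1],[-12,-3,-10,0,-1],[-18,-3,-10,0,0.4],[-18,-3,-10,0,0.4]]]'

```text
clock: 11.2
ee_pos: [0.4501, -0.1823, 0.1801]
tcp_rot: [3.141, 0.002, 1.776]
contact_force: [-0.4, 0.7, 0.4]
opening: 0.417
gripper_force: 0.0
```

```bash
python3 -c "
from h import *
cage()"
```

```text
scene ((-1.6467361450195312, -1.346160888671875), (125.36213684082031, 110.33816528320312), 4.3070902824401855)
top 1967 ((-2.902057647705078, 1.1081962585449219), (124.43932342529297, 106.66394805908203), 4.216920375823975)
[-166.44338382   97.95091755] [ 0.45013483 -0.17798387  0.18008188] 102.04147841735113 [-0.20068744  0.17275529  0.16065658] 11.3
```

```bash
python3 - <<'E'
from h import *
import pickle
for n in("top","scene"):
    c=pickle.load(open(n+".pkl","rb")); X=cloud(c)
    Q=np.array([[*b(p),1000*p[2]] for p in X.reshape(-1,3) if abs(p[0]-.47)<.15 and abs(p[1]-.14)<.13])
    for s in (1,-1):
        g=Q[(Q[:,2]>33)&(Q[:,2]<42)&(Q[:,1]*s>50)&(Q[:,1]*s<66)&(Q[:,0]>112)&(Q[:,0]<170)]
        print(n,s,len(g),np.polyfit(g[:,0]-144,g[:,1],1),np.percentile(g[:,1],[2,98]))
    t=Q[(Q[:,2]>48)&(Q[:,2]<62)&(abs(Q[:,1])<55)&(Q[:,0]>120)]
    print("stop",len(t),np.percentile(t[:,0],[2,50,98]),t[:,1].min(),t[:,1].max())
print(); go(w(-170,0.5),.18,102.2)
E
```

```text
top 1 35 [-1.08588581e-02  5.66094422e+01] [54.80106473 58.10936164]
top -1 40 [ 4.55155488e-03 -5.60219388e+01] [-58.77853218 -54.24233344]
stop 160 [151.99041071 165.06399748 169.14803649] -49.316526203862495 49.49083433311202
scene 1 41 [1.29786361e-02 5.36739898e+01] [51.13708741 57.09550147]
scene -1 43 [ 3.65167362e-02 -5.97702864e+01] [-63.16623868 -52.26354907]
stop 123 [151.2880927  164.16731693 168.0776075 ] -52.860907561838445 44.55749267794553

[-0.33  9.75  0.01 -0.03]
```

The lane checks out: guides at ±56, stop near x 165, and the cage at y about 1 with yaw 4°. Next I lower both fingers behind the front end.

>>> arm_command --rows '[[[-0.3,4,0,0,0.4],[-0.3,8,0,0,0.4],[-0.3,9.7,0,0,0.4],[2,9.7,0,0,0.4],[5.5,9.7,0,0,0.4],[5.5,9.7,4,0,0.4],[5.5,9.7,8,0,0.4],[5.5,9.7,11.8,0,0.4],[5.5,9.7,11.8,0,0.4],[5.5,9.7,11.8,0,0.4]]]'

```text
clock: 12.55
ee_pos: [0.5343, -0.1033, 0.0637]
tcp_rot: [3.141, 0.0, 1.783]
contact_force: [0.9, -0.8, 0.4]
opening: 0.696
gripper_force: 0.0
```

```bash
python3 -c "
from h import *
cage(); go(w(20,.5),.062,102.2)
c=eyes.camera('scene'); u,v=proj(c,[.52,-.05,.05]).astype(int)
cv2.imwrite('pics/s3.png',cv2.resize(c['image'][v-75:v+75,u-100:u+100],None,fx=3.7,fy=3.7,interpolation=cv2.INTER_CUBIC))"
```

```text
scene ((-19.035858154296875, -0.746185302734375), (160.35519409179688, 115.00624084472656), 3.6715195178985596)
top 0 ((0.0, 0.0), (0.0, 0.0), 0.0)
[-111.62470174   -0.26877258] [ 0.53455177 -0.10364696  0.06387944] 102.12391067642764 [ 0.07488745 -0.12607533  0.21355368] 12.65
[13.16 -0.09  0.19 -0.02]
```

View pics/s3.png

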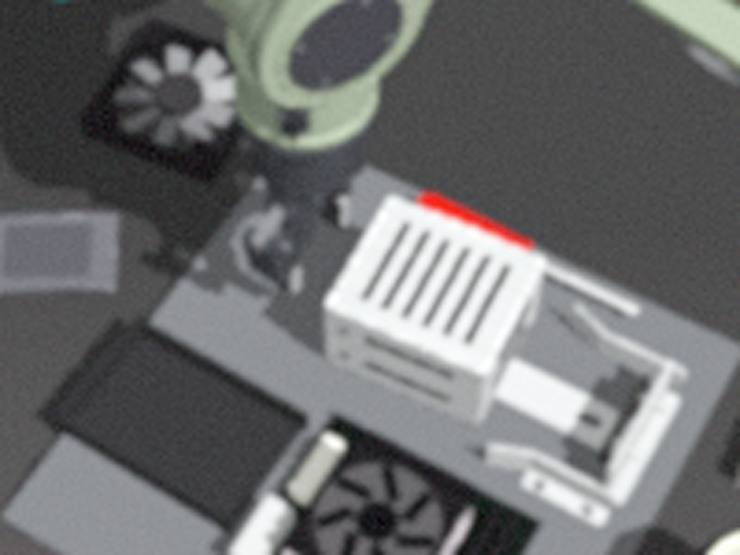

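The fingers are behind the front end and straddle its middle. I start the slow slide.

>>> arm_command --rows '[[[1,0,0.2,0,0.4],[2,0,0.2,0,0.4],[2.5,0,0.2,0,0.4],[3,0,0.2,0,0.4],[3.4,0,0.2,0,0.4],[3.8,0,0.2,0,0.4],[4.2,0,0.2,0,0.4],[4.6,0,0.2,0,0.4],[5,0,0.2,0,0.4],[5.4,0,0.2,0,0.4]]]'

```text
clock: 13.95
ee_pos: [0.5226, -0.0509, 0.0603]
tcp_rot: [3.142, 0.0, 1.782]
contact_force: [1.1, -3.9, 0.6]
opening: 0.702
gripper_force: 0.0
```

```bash
cat >> h.py <<'E'
def cage2():
    P,c=slice_(.085,.102,(-50,180),(-90,90)); o=ctrl.observe(); x=b(o["ee_pos"])[0]+12
    P=P[P[:,0]>x+45]   # clear of the gripper body
    t=P[:,0].max()
    for s in (1,-1):   # side edges of the top face
        e=[]
        for k in np.arange(x+48,t-8,6):
            q=P[(P[:,0]>=k)&(P[:,0]<k+6),1]*s
            if len(q)>5: e.append((k+3,np.percentile(q,97)*s))
        e=np.array(e); f=np.polyfit(e[:,0],e[:,1],1); print("side",s,"yaw",np.degrees(np.arctan(f[0])).round(2),"y@rear",np.polyval(f,t).round(1))
    print("rear x",np.percentile(P[:,0],99).round(1),"tcp",b(o["ee_pos"]).round(1),o["ee_pos"][2],o["contact_force"],o["clock"])
E
python3 -c "
from h import *
cage2()"
```

```text
side 1 yaw -0.73 y@rear 45.9
side -1 yaw -0.18 y@rear -55.4
rear x 82.3 tcp [-56.9   0.2] 0.06032797674283439 [ 0.5058573  -2.12115199 -0.01787669] 14.0
```

>>> arm_command --rows '[[[0.4,0,0,0,0.4],[0.8,0,0,0,0.4],[1.2,0,0,0,0.4],[1.6,0,0,0,0.4],[2.0,0,0,0,0.4],[2.4,0,0,0,0.4],[2.8,0,0,0,0.4],[3.2,0,0,0,0.4],[3.6,0,0,0,0.4]]]'

```text
clock: 15.12
ee_pos: [0.5151, -0.0157, 0.0603]
tcp_rot: [3.142, 0.0, 1.782]
contact_force: [0.6, -5.6, 0.6]
opening: 0.702
gripper_force: 0.0
```

```bash
python3 -c "
from h import *
cage2()"
```

```text
side 1 yaw -0.39 y@rear 46.0
side -1 yaw -0.88 y@rear -56.1
rear x 117.9 tcp [-20.9   0.2] 0.06029444665224757 [ 1.00779034 -3.31794117  0.74338845] 15.175
```

>>> arm_command --rows '[[[0.4,0,0,0,0.4],[0.8,0,0,0,0.4],[1.2,0,0,0,0.4],[1.6,0,0,0,0.4],[2.0,0,0,0,0.4],[2.3,0,0,0,0.4],[2.6,0,0,0,0.4]]]'

```text
clock: 16.05
ee_pos: [0.5096, 0.0097, 0.0603]
tcp_rot: [-3.142, 0.0, 1.782]
contact_force: [0.0, -4.6, 2.1]
opening: 0.702
gripper_force: 0.0
```

>>> arm_command --rows '[[[0.1,0,0,0,0.4],[0.2,0,0,0,0.4],[0.3,0,0,0,0.4],[0.4,0,0,0,0.4]]]'

```text
clock: 16.55
ee_pos: [0.5088, 0.0134, 0.0603]
tcp_rot: [3.142, 0.0, 1.782]
contact_force: [0.7, -4.6, 1.5]
opening: 0.703
gripper_force: 0.0
```

```bash
python3 -c "
from h import *
cage2()"
```

```text
side 1 yaw -0.65 y@rear 45.4
side -1 yaw -1.61 y@rear -56.7
rear x 145.8 tcp [8.3 0.1] 0.06032632194999398 [ 1.63801334 -3.86507309  1.17651357] 16.6
```

Rear end at x≈146 and the push is 4.6 N, so the bumper is not touched yet. I go on in 1 mm steps.

>>> arm_command --rows '[[[0.1,0,0,0,0.4],[0.2,0,0,0,0.4],[0.3,0,0,0,0.4],[0.4,0,0,0,0.4],[0.4,0,0,0,0.4]]]'

```text
clock: 17.23
ee_pos: [0.5079, 0.0174, 0.0603]
tcp_rot: [-3.141, 0.0, 1.782]
contact_force: [0.8, -3.9, 1.0]
opening: 0.698
gripper_force: 0.0
```

>>> arm_command --rows '[[[0.1,0,0,0,0.4],[0.2,0,0,0,0.4],[0.2,0,0,0,0.4]]]'

```text
clock: 17.6
ee_pos: [0.5077, 0.019, 0.0604]
tcp_rot: [3.141, 0.001, 1.782]
contact_force: [0.8, -5.9, 2.1]
opening: 0.698
gripper_force: 0.0
```

>>> arm_command --rows '[[[0.1,0,0,0,0.4],[0.2,0,0,0,0.4],[0.2,0,0,0,0.4]]]'

```text
clock: 17.98
ee_pos: [0.5073, 0.0207, 0.0604]
tcp_rot: [3.141, 0.001, 1.782]
contact_force: [2.0, -8.8, 2.7]
opening: 0.7
gripper_force: 0.0
```

>>> arm_command --rows '[[[0.1,0,0,0,0.4],[0.1,0,0,0,0.4]]]'

```text
clock: 18.23
ee_pos: [0.5071, 0.0216, 0.0604]
tcp_rot: [3.141, 0.001, 1.781]
contact_force: [1.6, -9.0, 1.1]
opening: 0.7
gripper_force: 0.0
```

>>> arm_command --rows '[[[0.1,0,0,0,0.4],[0.1,0,0,0,0.4]]]'

```text
clock: 18.48
ee_pos: [0.5069, 0.0224, 0.0604]
tcp_rot: [3.141, 0.001, 1.781]
contact_force: [3.0, -9.5, 2.3]
opening: 0.7
gripper_force: 0.0
```

>>> arm_command --rows '[[[0.1,0,0,0,0.4],[0.1,0,0,0,0.4]]]'

```text
clock: 18.73
ee_pos: [0.5068, 0.0232, 0.0604]
tcp_rot: [3.141, 0.001, 1.781]
contact_force: [2.3, -10.6, 2.0]
opening: 0.7
gripper_force: 0.0
```

>>> arm_command --rows '[[[0.1,0,0,0,0.4],[0.1,0,0,0,0.4]]]'

```text
clock: 18.98
ee_pos: [0.5066, 0.024, 0.0604]
tcp_rot: [3.141, 0.002, 1.781]
contact_force: [2.7, -11.9, 2.4]
opening: 0.695
gripper_force: 0.0
```

```bash
python3 -c "
from h import *
cage2()"
```

```text
side 1 yaw -1.45 y@rear 44.7
side -1 yaw -1.49 y@rear -56.9
rear x 156.7 tcp [19.1  0.1] 0.060429866912221984 [  3.38622783 -11.85167984   2.89707597] 19.025
```

>>> arm_command --rows '[[[0.1,0,0,0,0.4],[0.1,0,0,0,0.4]]]'

```text
clock: 19.27
ee_pos: [0.5066, 0.0243, 0.0606]
tcp_rot: [3.141, 0.003, 1.78]
contact_force: [3.4, -17.7, 4.3]
opening: 0.703
gripper_force: 0.0
```

The push is now solid: 18 N, with only 0.3 mm of movement. That means the cage is fully home, so I back off gently, lift clear and look.

>>> arm_command --rows '[[[-0.2,0,0,0,0.4],[-0.5,0,0,0,0.4],[-1,0,0,0,0.4],[-3,0,0,0,0.4],[-7,0,0,0,0.4],[-7,0,-6,0,0.4],[-12,0,-12,0,0.4],[-18,0,-17,0,0.4],[-22,0,-17,0,0.4],[-22,0,-17,0,0.4]]]'

```text
clock: 20.52
ee_pos: [0.552, -0.1934, 0.2315]
tcp_rot: [3.14, 0.003, 1.777]
contact_force: [-0.5, 1.0, -0.6]
opening: 0.699
gripper_force: 0.0
```

```bash
python3 -c "
from h import *
cage()
cs=eyes.camera('scene'); c=eyes.camera('top'); 
T=cv2.resize(c['image'][190:315,185:345],None,fx=5,fy=4.6,interpolation=cv2.INTER_CUBIC)
cv2.imwrite('pics/t4.png',T)
u,v=proj(cs,[.51,.06,.05]).astype(int)
cv2.imwrite('pics/s4.png',cv2.resize(cs['image'][v-75:v+75,u-100:u+100],None,fx=3.9,fy=3.9,interpolation=cv2.INTER_CUBIC))
X=cloud(c); Q=np.array([[*b(p),1000*p[2]] for p in X.reshape(-1,3) if abs(p[0]-.51)<.1 and abs(p[1])<.1])
for x in range(-60,45,6):
    t=Q[(Q[:,0]>x)&(Q[:,0]<=x+6)&(abs(Q[:,1])<9)]
    if len(t): print(x+3,len(t),np.median(t[:,2]).round(1))
"
```

```text
scene ((92.87047576904297, -3.7853736877441406), (109.81172180175781, 122.7275161743164), 89.8985595703125)
top 2147 ((92.85083770751953, -0.3304710388183594), (124.95549011230469, 107.39704895019531), 0.3402685225009918)
[-199.05288709    0.86551224] [ 0.55191885 -0.18934036  0.23011219] 102.04454833552703 [-0.33640845 -0.18983943 -0.37012443] 20.625
-57 1 12.2
27 1 77.2
33 29 92.1
39 18 94.5
45 22 93.6
```

View pics/t4.png

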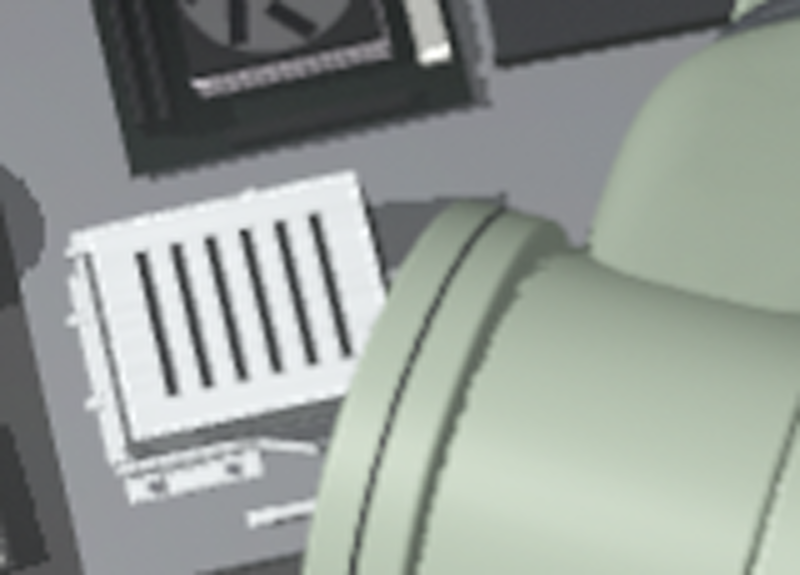

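View pics/s4.png

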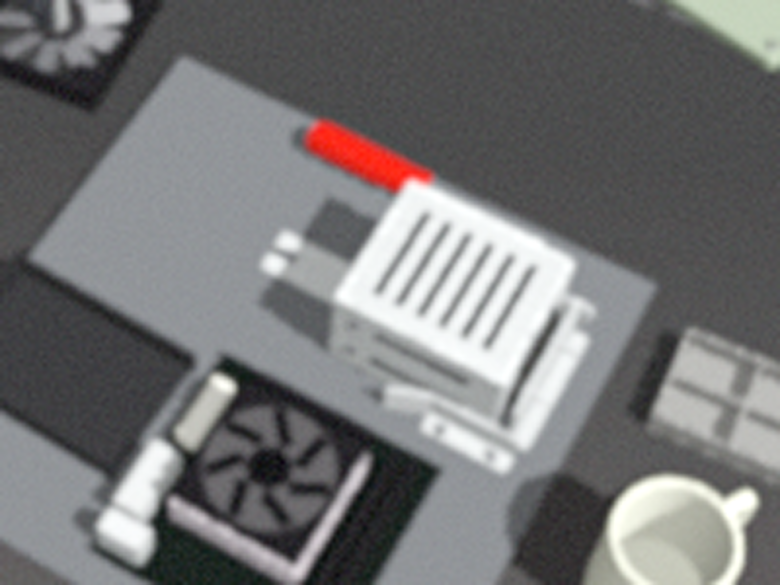

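The cage sits square between the guides with its front end at x≈31. I check the tongue with the wrist camera.

```bash
python3 -c "
from h import *
c=eyes.camera('wrist'); print(-c['R'].T@c['t'],c['R'][2],[proj(c,[*w(x,0),.02]).round() for x in (-40,0,28)])
X=cloud(c); Q=X.reshape(-1,3); Q=Q[~np.isnan(Q[:,0])]
B=np.c_[np.array([b(p) for p in Q]),Q[:,2]*1000]
print(B.min(0),B.max(0))
for x in range(-60,45,4):
    t=B[(B[:,0]>x)&(B[:,0]<=x+4)&(abs(B[:,1])<9)]
    if len(t): print(x+2,len(t),np.median(t[:,2]).round(1))
cv2.imwrite('pics/w5.png',c['image'])
"
```

```text
[ 0.53568042 -0.11350444  0.34930748] [ 0.06226489 -0.29173811 -0.95446946] [array([328.,  12.]), array([328., -45.]), array([328., -85.])]
[-548.94067404 -392.87602326   -4.6886251 ] [-11.60847155 432.79520378 302.81720332]
-58 123 10.9
-54 121 10.8
-50 120 10.6
-46 132 11.6
-42 131 11.8
-38 125 13.1
-34 117 12.6
-30 93 11.7
```

>>> arm_command --rows '[[[4,0,0,0,0.4],[8,0,0,0,0.4],[12,0,0,0,0.4],[12,0,0,0,0.4],[12,0,0,0,0.4]]]'

```text
clock: 21.4
ee_pos: [0.527, -0.0714, 0.2303]
tcp_rot: [-3.141, 0.0, 1.783]
contact_force: [-0.8, -0.6, 0.7]
opening: 0.702
gripper_force: 0.0
```

```bash
python3 -c "
from h import *
c=eyes.camera('wrist'); a=proj(c,[*w(20,0),.02]);print(a)
X=cloud(c); Q=X.reshape(-1,3); Q=Q[~np.isnan(Q[:,0])]
B=np.c_[np.array([b(p) for p in Q]),Q[:,2]*1000]
for x in range(-58,40,3):
    r=[]
    for lo,hi in((-9,9),(14,22)):
        t=B[(B[:,0]>x)&(B[:,0]<=x+3)&(B[:,1]>lo)&(B[:,1]<hi)]; r+=[len(t),np.median(t[:,2]).round(1) if len(t) else 0]
    print(x+1.5,r)
u,v=a.astype(int); v0=max(v-110,0)
cv2.imwrite('pics/w6.png',cv2.resize(c['image'][v0:v0+220,max(u-140,0):u+140],None,fx=2.6,fy=2.6))
"
```

```text
[327.58383441  90.81076669]
-56.5 [62, np.float64(10.8), 29, np.float64(10.5)]
-53.5 [75, np.float64(10.6), 30, np.float64(10.7)]
-50.5 [64, np.float64(10.7), 33, np.float64(11.0)]
-47.5 [60, np.float64(11.2), 27, np.float64(10.8)]
-44.5 [80, np.float64(11.6), 36, np.float64(10.9)]
-41.5 [60, np.float64(11.9), 27, np.float64(11.1)]
-38.5 [71, np.float64(12.5), 36, np.float64(11.2)]
-35.5 [69, np.float64(13.4), 26, np.float64(10.8)]
-32.5 [83, np.float64(11.9), 36, np.float64(10.8)]
-29.5 [62, np.float64(11.5), 27, np.float64(10.6)]
-26.5 [83, np.float64(11.3), 37, np.float64(10.6)]
-23.5 [62, np.float64(11.4), 30, np.float64(11.1)]
-20.5 [83, np.float64(11.7), 40, np.float64(11.0)]
-17.5 [84, np.float64(11.7), 40, np.float64(11.0)]
-14.5 [68, np.float64(12.2), 30, np.float64(11.1)]
-11.5 [88, np.float64(13.1), 40, np.float64(11.1)]
-8.5 [66, np.float64(13.9), 28, np.float64(10.9)]
-5.5 [87, np.float64(14.4), 37, np.float64(11.0)]
-2.5 [88, np.float64(15.2), 36, np.float64(10.9)]
0.5 [88, np.float64(15.8), 27, np.float64(11.3)]
3.5 [66, np.float64(16.5), 36, np.float64(11.1)]
6.5 [88, np.float64(17.4), 35, np.float64(10.9)]
9.5 [88, np.float64(17.7), 35, np.float64(11.0)]
12.5 [88, np.float64(18.4), 28, np.float64(11.0)]
15.5 [88, np.float64(19.6), 37, np.float64(11.1)]
18.5 [88, np.float64(20.3), 36, np.float64(11.3)]
21.5 [87, np.float64(20.6), 39, np.float64(11.1)]
24.5 [86, np.float64(20.8), 33, np.float64(11.2)]
27.5 [251, np.float64(38.1), 127, np.float64(67.6)]
30.5 [281, np.float64(92.8), 127, np.float64(92.6)]
33.5 [158, np.float64(93.8), 65, np.float64(93.7)]
36.5 [150, np.float64(93.8), 71, np.float64(93.7)]
39.5 [145, np.float64(93.8), 69, np.float64(93.8)]
```

View pics/w6.png

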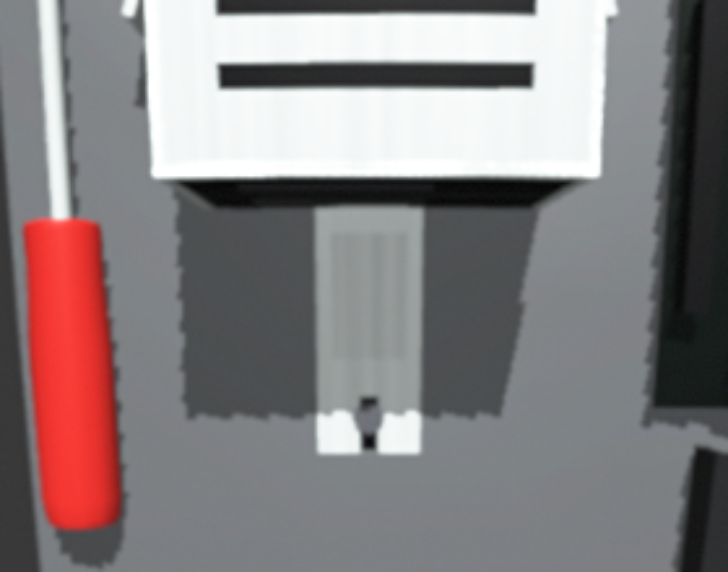

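The tongue stands ramped up to about 10 mm above the deck, right behind the front end: its ramp ends at the cage edge, near crop pixel (370,210). The cage is latched and the robot is clear of everything.

```bash
python3 -c "
from h import *
print(ctrl.finish_job())"
```

```text
the job is handed in; nothing more can be done
None
```

The job is handed in: the cage is tipped onto its runners, slid home and latched with the tongue up behind it; the highest push force read was about 18 N, and the robot was clear of everything.

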